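# Fetch the eraser from behind the paint jars

## Robot

A 6-joint arm with a two-finger parallel gripper is mounted at the origin on a cart in front of the work surface, level with it; the furniture and walls round the work are solid. World frame = base frame: x ahead of the robot, y to its left, z up, the work surface at z = 0. Lengths are in m, angles in rad, forces in N, time in s.
With the tool pointing down it reaches from about 0.3 to 0.825 m from the base axis. Payload 5.4 kg.
Tool frame: the origin (TCP) lies at the very end of the fingers, on their centre line; the grasp point (between the pads) lies 19 mm behind it; z points along the fingers, y is the line along which they close (so a half turn about z gives the same grasp; the last joint's range is limited). The gripper opens to 92 mm and grips with 3 to 60 N. Pads are 20 mm wide; open, the fingers measure 128 mm over their backs; the gripper's body (75 mm by 189 mm) begins 69 mm behind the grasp point.
Start: joints at [-1.48, 0.158, 1.597, -0, 1.386, -0.21], TCP at [0.17, -0.549, 0.215] pointing down, gripper open.
Joint ranges: [-2.91, 2.91], [-0.94, 2.29], [0.18, 2.7], [-1.29, 4.43], [0.17, 2.64], [-3, 3]. Speed limits (rad/s): [2.57, 2.57, 3.14, 3.14, 3.14, 3.14].

## Interface

Orientations are given as a unit quaternion [w, x, y, z].
In Python, from workcell import ctrl gives the robot as it stands.
- The arm moves only by the shell command python3 -m creep 'ROWS' [OPENING]. ROWS is text: rows parted by semicolons, each of 6 numbers parted by spaces: the shift along the world's x, y, z in units of 2.5 cm (1.0 is 2.5 cm), then the turn, a rotation vector about the world's x, y, z in units of 6 degrees (1.0 is 6 degrees). A call has 1 to 12 rows; each row shifts and turns the commanded pose from where the row before left it; what a row does not reach is not made up. A row lasts 1/12 s, in which the tool goes at most 41.7 mm and 7.16 degrees, less where a joint would pass 70% of its speed; a pose out of reach is approached as far as the arm can. A call with a number of a shift or a turn outside -1 to 1 is refused whole. A call with a gripper value outside its range is refused whole. OPENING is the opening in per cent of the stroke, from 0 (shut) to 100 (fully open), set as the call begins (- or left out, the last holds). The fingers move at their own pace and stop on an object; the grip force is fixed at half the most. Time passes only in rows, so rows that do not move let the fingers close. It gives the time, the measured TCP pose, the force, the opening and the grip force at its end, in the units of the state.
- ctrl.observe(): the state, without advancing time (a new reading comes with each control period).
- ctrl.read_camera(name): name is "side" or "top"; returns (picture, depth): 420x560x3 uint8, blue, green, red; 420x560 float32, m along the optical axis (not along the pixel's ray), 0 where there is no reading.
- ctrl.camera_info(name): a dict with "K" (3x3 intrinsics, pixels), "R" (3x3) and "t" (3): a world point X has camera coordinates R X + t. Camera axes: x right, y down, z forward; pixel columns grow to the right and rows downward; lengths in m; the calibration is good to about 2 mm. A picture is of the moment at which its call begins. camera_info takes no time and is no camera call.
- ctrl.hand_in(): hands the job in; it is judged then, once.
The state is a dict: "t": time; "q": joint angles; "joint_vel": joint speeds; "joint_efforts": joint torques, N m; "ee_pos": TCP position; "orientation": TCP orientation; "force": force on the tool from outside, world axes, zero at the start; "ft_torque": the same for the moment, N m; "gripper_width": finger opening in m; "finger_force": force on a finger pad.
Only numpy, scipy, OpenCV 4.12 (cv2) and the standard library are available. Lean on these libraries where they do the work, as an engineer would, in place of code of your own. Each camera call takes 0.05 s, during which the arm holds its last target. There are 200 camera calls.

## Task

The eraser lies on the wooden jar stand behind two paint jars. First clear both jars out of the way, each onto the coaster with the ring of its own colour; then fetch the eraser and lay it flat in the small white tray while both jars are still on their coasters. Finally put each jar back on the stand on the very spot where it stood at the start; keep the jars upright throughout.

Things in the scene. Friction and masses are not known exactly. Their poses are not given: they have to be found in the camera images.
- jar_magenta: open magenta paint jar, loose, 69 mm diameter, 95 mm high, about 0.22 kg; origin at the centre of its underside, z up along its axis; grasp round the body
- jar_green: open green paint jar, loose, 68 mm diameter, 91 mm high, about 0.18 kg; origin at the centre of its underside, z up along its axis; grasp round the body
- eraser: blue and white block eraser, loose, lying flat; 22 mm wide along its x, 52 mm long along its y, 13 mm thick; origin at the centre of its underside, z up
- stand: dark wooden jar stand, fixed; board 164 mm (x) by 220 mm (y), top 10 mm above its origin, which is the centre of its underside; z up, +x towards its back rail (x = 72 to 82 mm, 34 mm high). Flush felt spots, 78 mm diameter, at x = -40, y = +46 and -46 mm; a jar on each at the start (which one varies). The eraser lies near x = +24, y = 0 mm, long side along y
- coaster_magenta: round cork coaster with a magenta ring, fixed on the desk; 90 mm diameter, 5 mm thick; origin at the centre of its underside
- coaster_green: round cork coaster with a green ring, fixed on the desk; 90 mm diameter, 5 mm thick; origin at the centre of its underside
- tray: small white open tray, fixed on the desk; outside 90 mm (its x) by 100 mm (its y) by 14 mm high, walls and floor 4 mm thick; origin at the centre of its underside, z up
Mind the look-alikes: they are no part of the job. Leave any yellow look-alike of the jar_magenta alone.

How it is judged:
On the way, in this order (a step that is already met when the one before it is completed fails the run):
1. both jars stand released on the coasters of their own colours, the eraser not yet moved (horizontal distance between jar_magenta and coaster_magenta below 0.015 m and horizontal distance between jar_green and coaster_green below 0.015 m and height (world z) of each of jar_magenta, jar_green below 0.009 m and angle between each of jar_magenta, jar_green's own z axis and vertical below 0.1 rad and contact force between the fingers and jar_magenta below 0.1 N and contact force between the fingers and jar_green below 0.1 N and distance of eraser from where it was at the start of the episode below 0.015 m), for 0.2 s.
2. the eraser lies flat and released in the tray, both jars still on their coasters (x of eraser in the frame of tray between -0.036 and 0.036 m and y of eraser in the frame of tray between -0.04 and 0.04 m and z of eraser in the frame of tray below 0.009 m and angle between eraser's own z axis and vertical below 0.15 rad and contact force between the fingers and eraser below 0.1 N and horizontal distance between jar_magenta and coaster_magenta below 0.02 m and horizontal distance between jar_green and coaster_green below 0.02 m and height (world z) of each of jar_magenta, jar_green below 0.009 m), for 0.2 s.
At the end, for the whole second after the job is handed in: The eraser lies flat on the tray's floor inside its walls, and each jar stands upright on the stand within 15 mm of where it stood at the start; everything is released and at rest (distance of each of jar_magenta, jar_green from where it was at the start of the episode below 0.015 m and angle between each of jar_magenta, jar_green's own z axis and vertical below 0.1 rad and linear speed of each of jar_magenta, jar_green, eraser below 0.02 m/s and x of eraser in the frame of tray between -0.036 and 0.036 m and y of eraser in the frame of tray between -0.04 and 0.04 m and z of eraser in the frame of tray below 0.009 m and angle between eraser's own z axis and vertical below 0.15 rad); the robot touches nothing.
It fails at once if a jar is tipped by more than about 35 degrees (angle between any of jar_magenta, jar_green's own z axis and vertical above 0.6 rad).
It also fails if it takes over 99 s, if anything falls off the work surface, if the arm or the gripper's body presses on something with over 40 N, if the wrist force passes 120 N, or if a joint passes its speed limit or range.

## Working session

There is one attempt and no reset: what is moved stays moved. The work goes in short steps, Python scripts to look and compute and a shell command to move; the robot and the scene stay as the last step left them, time stands still between calls to the robot, and variables do not carry over. Pictures are saved under pics/ and viewed, at most 14 in all, crops included, and the job is handed in when it is done.

```bash
mkdir -p pics; ls
python3 - <<'E'
from workcell import ctrl
import cv2,numpy as np
s=ctrl.observe();print(s['t'],s['ee_pos'],s['orientation'],s['gripper_width'])
for n in("top","side"):
    p,d=ctrl.read_camera(n);cv2.imwrite(f"pics/{n}0.png",p);np.save(f"{n}0.npy",d)
    i=ctrl.camera_info(n);print(n,i['K'],i['R'],i['t'])
E
```

```text
pics
0.0 [ 0.17027613 -0.54855572  0.21363178] [-9.34851242e-04  9.88712864e-01  1.49819879e-01  4.86705568e-05] 0.09196499775749956
top [[457.53959177   0.         272.70700798]
 [  0.         457.53959177 209.65394003]
 [  0.           0.           1.        ]] [[-0.08406003 -0.99645616 -0.00300678]
 [-0.97471071  0.08285187 -0.20754422]
 [ 0.20705783 -0.01451544 -0.97822102]] [0.21382553 0.55639687 0.87149458]
side [[423.88586257   0.         276.48817676]
 [  0.         423.88586257 205.84118742]
 [  0.           0.           1.        ]] [[ 0.94062997 -0.33884618 -0.01996313]
 [-0.24333007 -0.63213795 -0.73565759]
 [ 0.23665531  0.69683921 -0.67705936]] [-0.49673794  0.26626125  0.62024996]
```

View pics/top0.png

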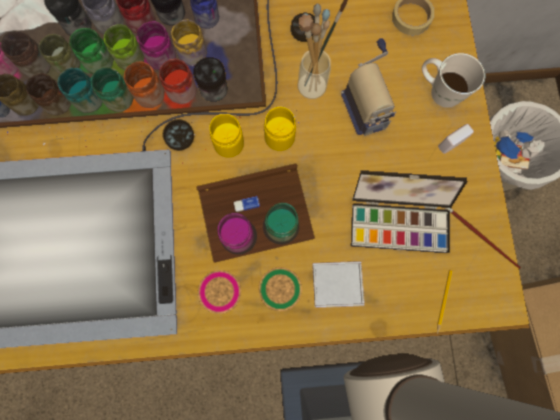

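View pics/side0.png

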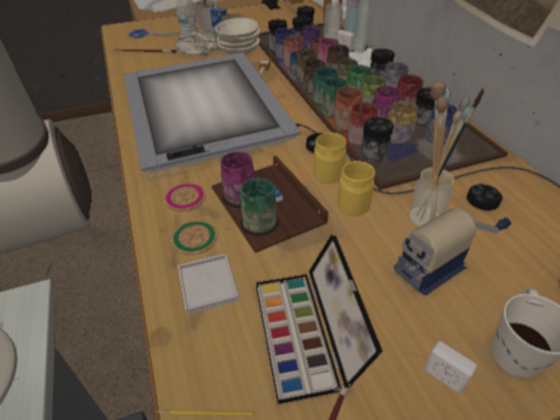

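Top view: magenta jar (236,232), green jar (281,222), eraser on stand (246,203), coasters magenta (219,292) and green (280,289), tray (338,284). Look-alikes: the yellow jars (227,135) and (280,130), and a white block at (456,138). The eraser meant is the blue/white one on the stand, and the jars meant are the magenta and green ones on the felt spots.

```bash
cat > h.py <<'E'
import cv2,numpy as np
from workcell import ctrl
from scipy.optimize import least_squares
def look(n,name=None):
    p,d=ctrl.read_camera(n)
    if name: cv2.imwrite(f"pics/{name}.png",p)
    return p,d
def cloud(n,d):
    i=ctrl.camera_info(n);K,R,t=i['K'],np.array(i['R']),np.array(i['t'])
    v,u=np.indices(d.shape);c=np.stack([(u-K[0][2])/K[0][0]*d,(v-K[1][2])/K[1][1]*d,d],-1)
    return (c-t)@R
def ray(n,uv,z):
    i=ctrl.camera_info(n);K,R,t=np.array(i['K']),np.array(i['R']),np.array(i['t'])
    uv=np.atleast_2d(uv);r=np.c_[uv,np.ones(len(uv))]@np.linalg.inv(K).T@R;o=-R.T@t
    return (o+r*((z-o[2])/r[:,2])[:,None])[:,:2]
def circ(P,r):
    return least_squares(lambda c:np.hypot(*(P-c).T)-r,P.mean(0),loss='soft_l1',f_scale=.002).x
def hue(p,rng,s=90,v=30):
    h=cv2.cvtColor(p,cv2.COLOR_BGR2HSV);return (h[...,0]>=rng[0])&(h[...,0]<=rng[1])&(h[...,1]>s)&(h[...,2]>v)
MAG=(140,172);GRN=(62,95)
E
python3 - <<'E'
from h import *
p=cv2.imread("pics/top0.png");d=np.load("top0.npy")
cv2.imwrite("pics/crop0.png",cv2.resize(p[150:320,180:380],None,fx=4,fy=4,interpolation=cv2.INTER_CUBIC)[:600])
q=cv2.imread("pics/side0.png");e=np.load("side0.npy")
boxes={'mag':((205,262,212,257),(218,258,145,210)),'grn':((257,305,200,245),(238,282,172,236))}
for k in boxes:
  rng=MAG if k=='mag' else GRN; H=.105 if k=='mag' else .101; r=.0345 if k=='mag' else .034
  for n,P,D,b in(('top',p,d,boxes[k][0]),('side',q,e,boxes[k][1])):
    C=cloud(n,D)[b[2]:b[3],b[0]:b[1]].reshape(-1,3)
    m=(C[:,2]>H-.012)&(C[:,2]<H+.01);W=C[m][:,:2]
    print(k,n,m.sum(),'zmax',np.percentile(C[:,2],99),'rim fit',circ(W,r-.001),'hull',np.array(cv2.minEnclosingCircle(W.astype(np.float32))[0]))
for k,rng,b in(('cm',MAG,(195,245,268,318)),('cg',GRN,(255,305,265,315))):
  m=hue(p,rng)[b[2]:b[3],b[0]:b[1]];v,u=np.nonzero(m);W=ray('top',np.c_[u+b[0],v+b[2]],.005)
  c,rr=cv2.minEnclosingCircle(W.astype(np.float32));print(k,m.sum(),c,rr,W.mean(0))
  bs=(155,212,175,215) if k=='cm' else (165,222,215,258)
  m=hue(q,rng)[bs[2]:bs[3],bs[0]:bs[1]];v,u=np.nonzero(m);W=ray('side',np.c_[u+bs[0],v+bs[2]],.005)
  c,rr=cv2.minEnclosingCircle(W.astype(np.float32));print(k,'side',c,rr,W.mean(0))
g=cv2.cvtColor(p,cv2.COLOR_BGR2HSV)
def rect(m,off,z):
  n,l,s,_=cv2.connectedComponentsWithStats(m.astype(np.uint8));i=1+s[1:,4].argmax()
  v,u=np.nonzero(l==i);W=ray('top',np.c_[u+off[0],v+off[1]],z);return cv2.minAreaRect((W*1000).astype(np.float32))
b=(305,375,255,315);m=(g[...,1]<60)&(g[...,2]>110);print('tray',rect(m[b[2]:b[3],b[0]:b[1]],(b[0],b[2]),.014))
b=(228,266,193,213);m=((g[...,0]>95)&(g[...,0]<130)&(g[...,1]>80)&(g[...,2]>60))|((g[...,1]<70)&(g[...,2]>120))
print('eraser',rect(m[b[2]:b[3],b[0]:b[1]],(b[0],b[2]),.023))
b=(195,320,160,265);m=(g[...,2]<125)
print('stand',rect(m[b[2]:b[3],b[0]:b[1]],(b[0],b[2]),.01))
E
```

```text
mag top 209 zmax 0.10629417112817377 rim fit [0.53179217 0.24449657] hull [0.53169495 0.2444137 ]
mag side 452 zmax 0.1038237508448886 rim fit [0.5323721  0.23772751] hull [0.53298271 0.19756867]
grn top 199 zmax 0.10310366958000196 rim fit [0.54568187 0.15274882] hull [0.54580998 0.15138689]
grn side 372 zmax 0.10029367609652297 rim fit [0.54545935 0.15050906] hull [0.54036355 0.16590159]
cm 482 (0.4211063086986542, 0.2910498380661011) 0.0402202270925045 [0.42079343 0.29108281]
cm side (0.4202808141708374, 0.2895716428756714) 0.03931992128491402 [0.42011457 0.28751821]
cg 334 (0.41561460494995117, 0.16492503881454468) 0.03878578543663025 [0.41531432 0.16515388]
cg side (0.4152243435382843, 0.16360117495059967) 0.03857191279530525 [0.41382933 0.16066745]
tray ((415.0776672363281, 45.074851989746094), (99.34627532958984, 88.65765380859375), 87.27704620361328)
eraser ((597.6123046875, 221.26100158691406), (22.918197631835938, 50.87482833862305), 8.706747055053711)
stand ((582.49267578125, 202.62213134765625), (171.9414825439453, 223.540283203125), 8.661896705627441)
```

View pics/crop0.png

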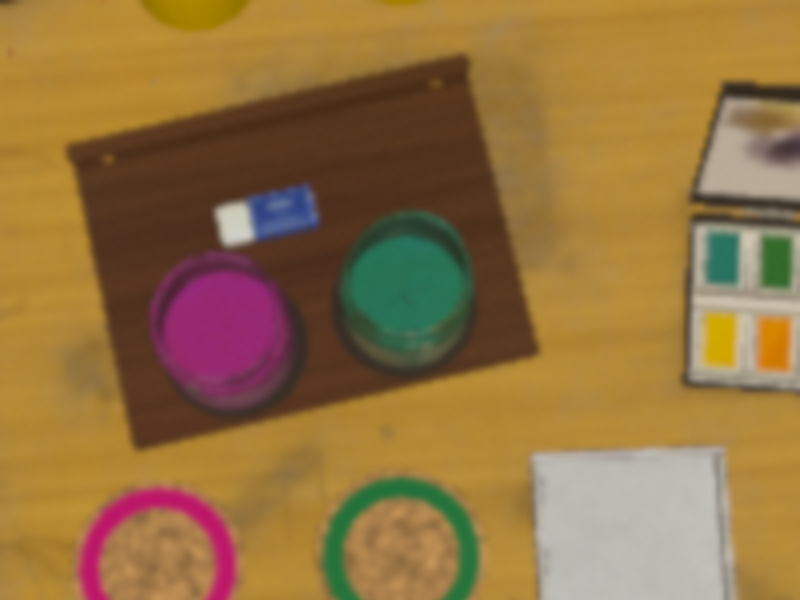

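The crop confirms the blue and white eraser on the stand, between and behind the magenta jar (left) and the green jar (right), with the coasters and tray in front. I'll take the green jar first, closing along the stand's x axis (yaw about 8.7°).

```bash
python3 -m creep '.47 .87 0 0 0 .425;.47 .87 0 0 0 .425;.47 .87 0 0 0 .425;.47 .87 0 0 0 .425;.47 .87 0 0 0 .425;.47 .87 0 0 0 .425;.47 .87 0 0 0 .425;.47 .87 0 0 0 .425;.47 .87 0 0 0 .425;.47 .87 0 0 0 .425;.47 .87 0 0 0 .425;.47 .87 0 0 0 .425' 100
python3 -m creep '.47 .87 0 0 0 .425;.47 .87 0 0 0 .425;.47 .87 0 0 0 .425;.47 .87 0 0 0 .425;.47 .87 0 0 0 .425;.47 .87 0 0 0 .425;.47 .87 0 0 0 .425;.47 .87 0 0 0 .425;.47 .87 0 0 0 .425;.47 .87 0 0 0 .425;.47 .87 0 0 0 .425;.47 .87 0 0 0 .425'
python3 -m creep '.47 .87 0 0 0 .425;.47 .87 0 0 0 .425;.47 .87 0 0 0 .425;.47 .87 0 0 0 .425;.47 .87 0 0 0 .425;.47 .87 0 0 0 .425;.47 .87 0 0 0 .425;.47 .87 0 0 0 .425;0 0 0 0 0 0;0 0 0 0 0 0'
cat > s.py <<'E'
import sys,numpy as np
from workcell import ctrl
from scipy.spatial.transform import Rotation as R
s=ctrl.observe();q=s['orientation'];M=R.from_quat([q[1],q[2],q[3],q[0]]).as_matrix()
print('t',s['t'],'p',np.round(s['ee_pos'],4),'close',np.round(np.degrees(np.arctan2(M[1,1],M[0,1])),2),'toolz',np.round(M[:,2],3),'q',np.round(s['q'],2),'w',round(s['gripper_width'],4),'F',np.round(s['force'],1),round(float(np.max(s['finger_force'])),1))
if len(sys.argv)>3: print('units',np.round((np.array(list(map(float,sys.argv[1:4])))-s['ee_pos'])/.025,2))
E
python3 s.py .5456 .152 .041
```

```text
t: 1.1
ee_pos: [0.3116, -0.2868, 0.2142]
orientation: [-0.0, 0.914, 0.406, -0.0]
force: [0.8, -0.6, 0.1]
gripper_width: 0.0919
finger_force: 0.0
t: 2.1
ee_pos: [0.4525, -0.0258, 0.2142]
orientation: [-0.0, 0.774, 0.633, -0.0]
force: [-0.2, -0.6, 0.7]
gripper_width: 0.0922
finger_force: 0.0
t: 2.93
ee_pos: [0.546, 0.1474, 0.2139]
orientation: [-0.0, 0.65, 0.76, -0.001]
force: [-0.7, 0.1, -0.0]
gripper_width: 0.0916
finger_force: 0.0
t 2.9333 p [0.546  0.1474 0.2139] close 8.91 toolz [-0.001 -0.    -1.   ] q [ 0.05  0.14  1.62 -0.    1.38 -0.11] w 0.0916 F [-0.7  0.1 -0. ] 0.0
units [-0.02  0.18 -6.91]
```

```bash
python3 -m creep '0 .18 -.5 0 0 0;0 0 -.7 0 0 0;0 0 -.7 0 0 0;0 0 -.7 0 0 0;0 0 -.7 0 0 0;0 0 -.7 0 0 0;0 0 -.7 0 0 0;0 0 -.7 0 0 0;0 0 -.6 0 0 0;0 0 -.5 0 0 0;0 0 -.4 0 0 0;0 0 0 0 0 0'
python3 s.py .5456 .152 .041
python3 - <<'E'
from h import *
p,d=look('top');q,e=look('side')
cv2.imwrite("pics/g1.png",np.hstack([cv2.resize(p[150:300,180:340],(426,400)),cv2.resize(q[100:250,180:320],(373,400))]))
E
```

```text
t: 3.93
ee_pos: [0.5442, 0.1507, 0.0395]
orientation: [-0.002, 0.651, 0.759, -0.002]
force: [0.7, 0.1, 0.1]
gripper_width: 0.0921
finger_force: 0.0
t 3.9333 p [0.5442 0.1507 0.0395] close 8.78 toolz [-0.005 -0.    -1.   ] q [ 0.06  0.34  1.76 -0.    1.05 -0.1 ] w 0.0921 F [0.7 0.1 0.1] 0.0
units [0.06 0.05 0.06]
```

View pics/g1.png

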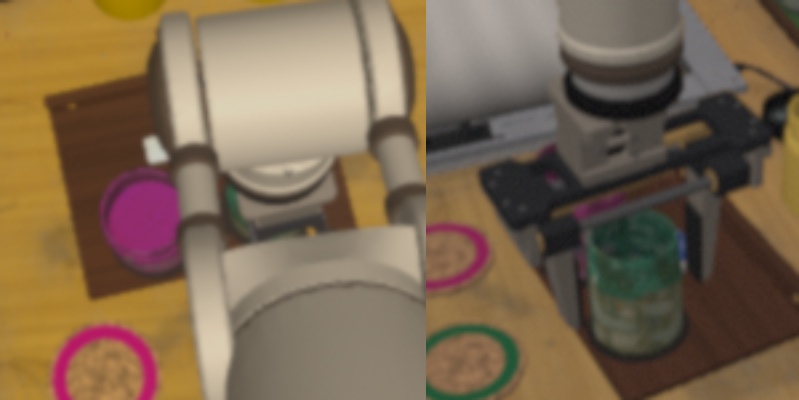

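The fingers straddle the green jar, front and back, clear of the eraser. Closing and lifting.

```bash
python3 -m creep '.06 .05 .06 0 0 0;0 0 0 0 0 0;0 0 0 0 0 0;0 0 0 0 0 0;0 0 0 0 0 0;0 0 0 0 0 0;0 0 0 0 0 0;0 0 0 0 0 0' 0
python3 s.py
python3 -m creep '0 0 .3 0 0 0;0 0 .5 0 0 0;0 0 .5 0 0 0;0 0 .5 0 0 0;0 0 0 0 0 0'
python3 s.py .4155 .165 .036
```

```text
t: 4.7
ee_pos: [0.548, 0.1527, 0.0443]
orientation: [0.0, 0.65, 0.76, 0.0]
force: [-3.9, -0.1, 6.0]
gripper_width: 0.0666
finger_force: 30.0
t 4.7 p [0.548  0.1527 0.0443] close 8.84 toolz [ 0.  0. -1.] q [ 0.06  0.34  1.75  0.    1.06 -0.1 ] w 0.0666 F [-3.9 -0.1  6. ] 30.0
t: 5.12
ee_pos: [0.5505, 0.1528, 0.0927]
orientation: [0.002, 0.651, 0.759, 0.002]
force: [1.7, -0.0, -0.4]
gripper_width: 0.0668
finger_force: 30.0
t 5.1167 p [0.5505 0.1528 0.0927] close 8.84 toolz [ 0.007  0.    -1.   ] q [ 0.06  0.27  1.72  0.    1.14 -0.09] w 0.0668 F [ 1.7 -0.  -0.4] 30.0
units [-5.4   0.49 -2.27]
```

```bash
python3 -m creep '-.4 .05 0 0 0 0;-.7 .05 0 0 0 0;-.7 .05 0 0 0 0;-.7 .05 0 0 0 0;-.7 .05 0 0 0 0;-.7 .05 0 0 0 0;-.7 .1 0 0 0 0;-.5 .05 0 0 0 0;-.3 .04 0 0 0 0;0 0 0 0 0 0;0 0 0 0 0 0;0 0 0 0 0 0'
python3 s.py .4155 .165 .036
python3 - <<'E'
from h import *
q,e=look('side')
cv2.imwrite("pics/g2.png",cv2.resize(q[100:270,140:340],(706,600)))
E
```

```text
t: 6.12
ee_pos: [0.4139, 0.1648, 0.089]
orientation: [0.0, 0.651, 0.759, 0.0]
force: [0.5, -0.9, -1.4]
gripper_width: 0.0663
finger_force: 30.0
t 6.1167 p [0.4139 0.1648 0.089 ] close 8.82 toolz [ 0.001  0.    -1.   ] q [ 0.11 -0.04  2.07 -0.    1.11 -0.05] w 0.0663 F [ 0.5 -0.9 -1.4] 30.0
units [ 0.07  0.01 -2.12]
```

View pics/g2.png

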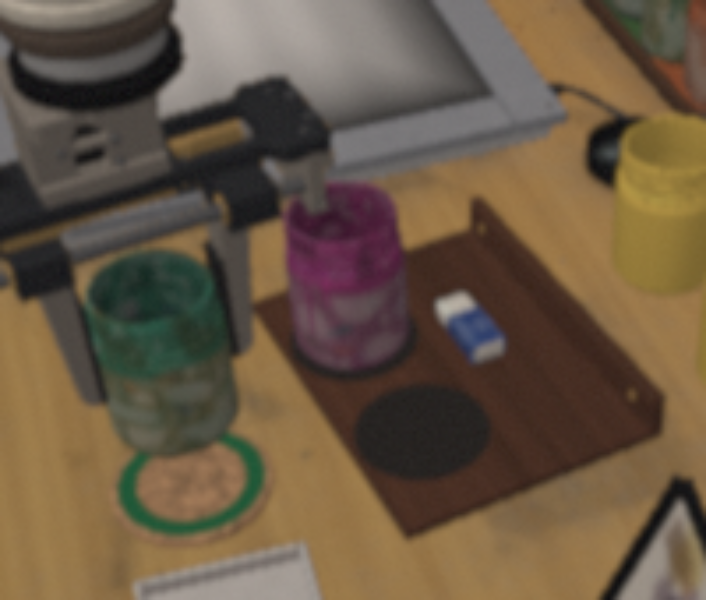

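```bash
python3 -m creep '.06 0 -.3 0 0 0;0 0 -.5 0 0 0;0 0 -.5 0 0 0;0 0 -.3 0 0 0;0 0 -.15 0 0 0;0 0 -.1 0 0 0;0 0 0 0 0 0;0 0 0 0 0 0'
python3 s.py .4155 .165 .036
python3 -m creep '0 0 -.08 0 0 0;0 0 0 0 0 0;0 0 0 0 0 0'
python3 -m creep '0 0 -.08 0 0 0;0 0 0 0 0 0;0 0 0 0 0 0'
```

```text
t: 6.83
ee_pos: [0.4148, 0.1649, 0.0427]
orientation: [0.0, 0.651, 0.759, 0.0]
force: [-0.1, -0.6, -1.3]
gripper_width: 0.0665
finger_force: 30.0
t 6.8333 p [0.4148 0.1649 0.0427] close 8.83 toolz [ 0.001  0.    -1.   ] q [ 0.11  0.04  2.09  0.    1.   -0.05] w 0.0665 F [-0.1 -0.6 -1.3] 30.0
units [ 0.03  0.01 -0.27]
t: 7.08
ee_pos: [0.4145, 0.1649, 0.0406]
orientation: [0.0, 0.651, 0.759, 0.0]
force: [-1.0, -0.8, -1.1]
gripper_width: 0.0665
finger_force: 30.0
t: 7.33
ee_pos: [0.415, 0.1649, 0.0392]
orientation: [0.0, 0.651, 0.759, 0.0]
force: [-0.8, -0.3, 5.4]
gripper_width: 0.0664
finger_force: 30.0
```

Contact (force +5 N). Releasing and rising.

```bash
python3 -m creep '0 0 0 0 0 0;0 0 0 0 0 0;0 0 0 0 0 0;0 0 0 0 0 0;0 0 0 0 0 0;0 0 0 0 0 0' 100
python3 s.py
python3 -m creep '0 0 .3 0 0 0;0 0 .6 0 0 0;0 0 .8 0 0 0;0 0 .8 0 0 0;0 0 .8 0 0 0;0 0 .8 0 0 0;0 0 .6 0 0 0;0 0 .3 0 0 0;0 0 0 0 0 0'
python3 s.py .532 .2443 .041
python3 - <<'E'
from h import *
q,e=look('side')
cv2.imwrite("pics/g3.png",cv2.resize(q[100:270,140:340],(706,600)))
# felt spot on stand (dark, low sat)
g=cv2.cvtColor(q,cv2.COLOR_BGR2HSV);b=(235,285,200,240)
m=(g[...,2]<70)[b[2]:b[3],b[0]:b[1]]
n,l,st,_=cv2.connectedComponentsWithStats(m.astype(np.uint8));i=1+st[1:,4].argmax()
v,u=np.nonzero(l==i);W=ray('side',np.c_[u+b[0],v+b[2]],.01);print('felt',W.mean(0),cv2.minEnclosingCircle(W.astype(np.float32)))
C=cloud('side',e)[165:240,155:215].reshape(-1,3);m=(C[:,2]>.086)&(C[:,2]<.1)&(C[:,0]<.46);print(m.sum(),'grn',circ(C[m][:,:2],.033))
E
```

```text
t: 7.83
ee_pos: [0.4143, 0.1648, 0.0383]
orientation: [-0.0, 0.651, 0.759, -0.0]
force: [0.4, 0.2, 0.5]
gripper_width: 0.0919
finger_force: 0.0
t 7.8333 p [0.4143 0.1648 0.0383] close 8.83 toolz [-0. -0. -1.] q [ 0.11  0.05  2.09 -0.    0.99 -0.05] w 0.0919 F [0.4 0.2 0.5] 0.0
t: 8.58
ee_pos: [0.4157, 0.165, 0.1655]
orientation: [0.001, 0.651, 0.759, 0.002]
force: [0.0, 0.0, -0.6]
gripper_width: 0.0914
finger_force: 0.0
t 8.5833 p [0.4157 0.165  0.1655] close 8.84 toolz [ 0.004  0.    -1.   ] q [ 0.11 -0.14  2.   -0.    1.28 -0.05] w 0.0914 F [ 0.   0.  -0.6] 0.0
units [ 4.65  3.17 -4.98]
felt [0.5475509 0.1556244] ((0.5466634035110474, 0.1576523631811142), 0.06820801645517349)
332 grn [0.41664702 0.16215403]
```

View pics/g3.png

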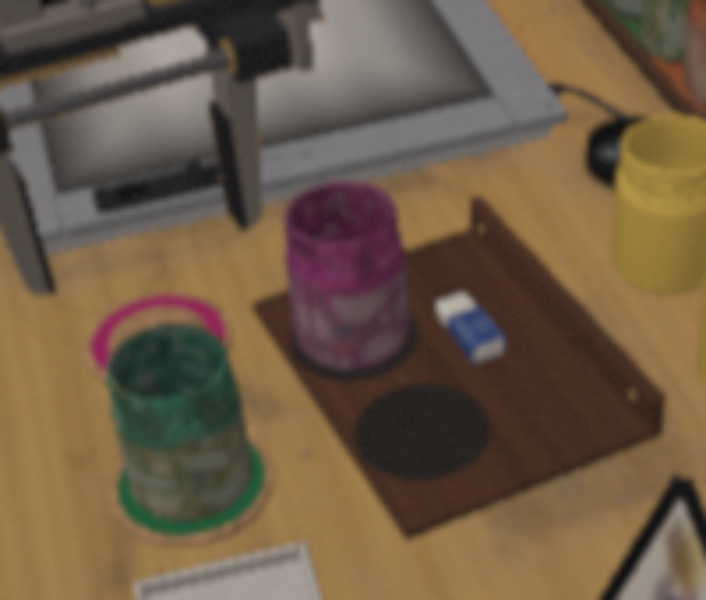

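The green jar sits centred and upright on its coaster. Now the magenta jar.

```bash
python3 -m creep '.5 .35 0 0 0 0;.7 .5 0 0 0 0;.8 .5 0 0 0 0;.8 .5 0 0 0 0;.8 .5 0 0 0 0;.7 .5 0 0 0 0;.35 .32 0 0 0 0;0 0 0 0 0 0;0 0 0 0 0 0'
python3 s.py .532 .2443 .041
python3 -m creep '0 0 -.4 0 0 0;0 0 -.6 0 0 0;0 0 -.6 0 0 0;0 0 -.6 0 0 0;0 0 -.6 0 0 0;0 0 -.6 0 0 0;0 0 -.6 0 0 0;0 0 -.5 0 0 0;0 0 -.3 0 0 0;0 0 -.18 0 0 0;0 0 0 0 0 0;0 0 0 0 0 0'
python3 s.py .532 .2443 .041
```

```text
t: 9.38
ee_pos: [0.5296, 0.2439, 0.1616]
orientation: [-0.001, 0.65, 0.76, -0.001]
force: [0.1, 0.2, 0.1]
gripper_width: 0.0916
finger_force: 0.0
t 9.3833 p [0.5296 0.2439 0.1616] close 8.87 toolz [-0.003 -0.001 -1.   ] q [ 0.22  0.23  1.63 -0.    1.29  0.07] w 0.0916 F [0.1 0.2 0.1] 0.0
units [ 0.1   0.02 -4.82]
t: 10.38
ee_pos: [0.5308, 0.2441, 0.0392]
orientation: [0.0, 0.651, 0.759, 0.0]
force: [0.5, -0.0, 0.5]
gripper_width: 0.092
finger_force: 0.0
t 10.3833 p [0.5308 0.2441 0.0392] close 8.83 toolz [ 0.001  0.    -1.   ] q [ 0.22  0.38  1.7  -0.    1.06  0.07] w 0.092 F [ 0.5 -0.   0.5] 0.0
units [0.05 0.01 0.07]
```

```bash
python3 -m creep '.05 0 .07 0 0 0;0 0 0 0 0 0;0 0 0 0 0 0;0 0 0 0 0 0;0 0 0 0 0 0;0 0 0 0 0 0;0 0 0 0 0 0;0 0 0 0 0 0' 0
python3 -m creep '0 0 .3 0 0 0;0 0 .5 0 0 0;0 0 .5 0 0 0;0 0 .5 0 0 0;0 0 0 0 0 0;0 0 0 0 0 0;0 0 0 0 0 0'
python3 s.py .4208 .291 .036
```

```text
t: 11.05
ee_pos: [0.5321, 0.2442, 0.0412]
orientation: [0.0, 0.651, 0.759, 0.0]
force: [-2.2, -0.4, 6.1]
gripper_width: 0.0683
finger_force: 30.0
t: 11.63
ee_pos: [0.5317, 0.244, 0.0855]
orientation: [-0.0, 0.651, 0.759, -0.0]
force: [-0.2, -0.3, -1.7]
gripper_width: 0.0682
finger_force: 30.0
t 11.6333 p [0.5317 0.244  0.0855] close 8.83 toolz [-0. -0. -1.] q [0.22 0.31 1.68 0.   1.15 0.07] w 0.0682 F [-0.2 -0.3 -1.7] 30.0
units [-4.43  1.88 -1.98]
```

```bash
python3 -m creep '-.4 .17 0 0 0 0;-.6 .25 0 0 0 0;-.6 .25 0 0 0 0;-.6 .25 0 0 0 0;-.6 .25 0 0 0 0;-.6 .25 0 0 0 0;-.6 .25 0 0 0 0;-.43 .21 0 0 0 0;0 0 0 0 0 0;0 0 0 0 0 0;0 0 0 0 0 0'
python3 s.py .4208 .291 .036
python3 -m creep '0 0 -.3 0 0 0;0 0 -.5 0 0 0;0 0 -.5 0 0 0;0 0 -.3 0 0 0;0 0 -.15 0 0 0;0 0 0 0 0 0;0 0 0 0 0 0;0 0 0 0 0 0'
python3 s.py .4208 .291 .036
```

```text
t: 12.55
ee_pos: [0.4216, 0.291, 0.0856]
orientation: [0.0, 0.651, 0.759, 0.0]
force: [0.3, -0.7, -1.9]
gripper_width: 0.068
finger_force: 30.0
t 12.55 p [0.4216 0.291  0.0856] close 8.83 toolz [ 0.001 -0.    -1.   ] q [ 0.37  0.14  1.89 -0.    1.11  0.21] w 0.068 F [ 0.3 -0.7 -1.9] 30.0
units [-0.03  0.   -1.99]
t: 13.22
ee_pos: [0.4218, 0.2913, 0.0425]
orientation: [0.0, 0.651, 0.759, 0.001]
force: [0.0, -0.7, -2.3]
gripper_width: 0.0679
finger_force: 30.0
t 13.2167 p [0.4218 0.2913 0.0425] close 8.83 toolz [ 0.001  0.    -1.   ] q [ 0.37  0.21  1.91 -0.    1.02  0.21] w 0.0679 F [ 0.  -0.7 -2.3] 30.0
units [-0.04 -0.01 -0.26]
```

```bash
python3 -m creep '0 0 -.12 0 0 0;0 0 0 0 0 0;0 0 0 0 0 0'
python3 -m creep '0 0 -.08 0 0 0;0 0 0 0 0 0;0 0 0 0 0 0'
```

```text
t: 13.47
ee_pos: [0.4211, 0.2911, 0.039]
orientation: [0.0, 0.65, 0.76, 0.0]
force: [-0.2, -0.6, -1.8]
gripper_width: 0.0682
finger_force: 30.0
t: 13.72
ee_pos: [0.421, 0.291, 0.0367]
orientation: [-0.0, 0.651, 0.759, -0.0]
force: [-0.8, -0.1, -1.4]
gripper_width: 0.0682
finger_force: 30.0
```

```bash
python3 -m creep '0 0 -.06 0 0 0;0 0 0 0 0 0;0 0 0 0 0 0'
```

```text
t: 13.97
ee_pos: [0.4213, 0.2912, 0.0362]
orientation: [0.0, 0.651, 0.759, -0.0]
force: [-2.8, -0.9, 4.9]
gripper_width: 0.0685
finger_force: 30.0
```

```bash
python3 -m creep '0 0 0 0 0 0;0 0 0 0 0 0;0 0 0 0 0 0;0 0 0 0 0 0;0 0 0 0 0 0;0 0 0 0 0 0' 100
python3 -m creep '0 0 .3 0 0 0;0 0 .6 0 0 0;0 0 .8 0 0 0;0 0 .8 0 0 0;0 0 .8 0 0 0;0 0 .8 0 0 0;0 0 .6 0 0 0;0 0 .3 0 0 0;0 0 0 0 0 0;0 0 0 0 0 0'
python3 - <<'E'
from h import *
q,e=look('side');p,d=look('top')
cv2.imwrite("pics/g4.png",np.hstack([cv2.resize(q[100:270,140:340],(400,340)),cv2.resize(p[150:320,180:380],(400,340))]))
E
python3 s.py .5976 .2213 .013
```

```text
t: 14.47
ee_pos: [0.4211, 0.2911, 0.0353]
orientation: [-0.0, 0.651, 0.759, -0.0]
force: [0.3, 0.2, -0.7]
gripper_width: 0.0916
finger_force: 0.0
t: 15.3
ee_pos: [0.421, 0.2911, 0.1602]
orientation: [0.0, 0.651, 0.759, 0.0]
force: [0.3, -0.3, -0.2]
gripper_width: 0.0918
finger_force: 0.0
t 15.4 p [0.4203 0.2907 0.159 ] close 8.83 toolz [-0.002 -0.001 -1.   ] q [ 0.37  0.04  1.83 -0.    1.27  0.21] w 0.0924 F [-1.   0.5 -1.1] 0.0
units [ 7.09 -2.78 -5.84]
```

View pics/g4.png

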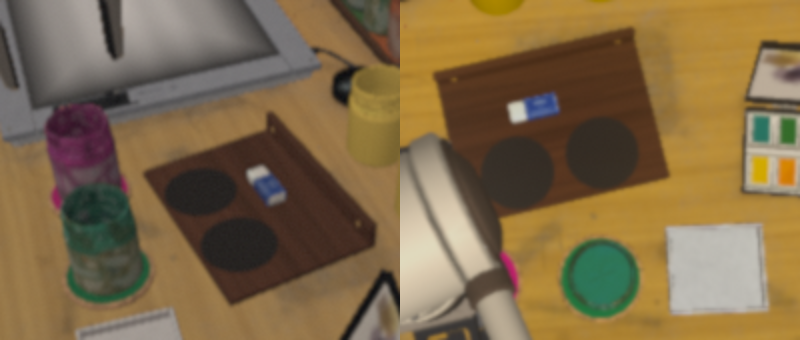

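Both jars stand on their own coasters and the eraser hasn't moved. Heading for the eraser with the opening reduced so the fingers clear the rail.

```bash
python3 -m creep '.5 -.2 0 0 0 0;.8 -.3 0 0 0 0;.8 -.3 0 0 0 0;.8 -.3 0 0 0 0;.8 -.3 0 0 0 0;.8 -.3 0 0 0 0;.8 -.3 0 0 0 0;.8 -.3 0 0 0 0;.6 -.28 0 0 0 0;.39 -.2 0 0 0 0;0 0 0 0 0 0;0 0 0 0 0 0' 41
python3 s.py .5976 .2213 .013
python3 -m creep '0 0 -.4 0 0 0;0 0 -.6 0 0 0;0 0 -.6 0 0 0;0 0 -.6 0 0 0;0 0 -.6 0 0 0;0 0 -.6 0 0 0;0 0 -.5 0 0 0;0 0 -.3 0 0 0;0 0 0 0 0 0;0 0 0 0 0 0'
python3 s.py .5976 .2213 .013
python3 - <<'E'
from h import *
q,e=look('side')
cv2.imwrite("pics/g5.png",cv2.resize(q[140:260,210:350],(700,600)))
E
```

```text
t: 16.4
ee_pos: [0.5982, 0.2211, 0.1595]
orientation: [-0.001, 0.651, 0.759, -0.001]
force: [0.1, 0.5, 0.2]
gripper_width: 0.0379
finger_force: 0.0
t 16.4 p [0.5982 0.2211 0.1595] close 8.79 toolz [-0.002 -0.    -1.   ] q [0.16 0.36 1.46 0.   1.32 0.01] w 0.0379 F [0.1 0.5 0.2] 0.0
units [-0.02  0.01 -5.86]
t: 17.23
ee_pos: [0.5979, 0.2218, 0.0552]
orientation: [-0.0, 0.65, 0.76, -0.0]
force: [0.4, 0.1, -0.5]
gripper_width: 0.0379
finger_force: 0.0
t 17.2333 p [0.5979 0.2218 0.0552] close 8.86 toolz [-0.001 -0.    -1.   ] q [0.17 0.48 1.53 0.   1.13 0.01] w 0.0379 F [ 0.4  0.1 -0.5] 0.0
units [-0.01 -0.02 -1.69]
```

View pics/g5.png

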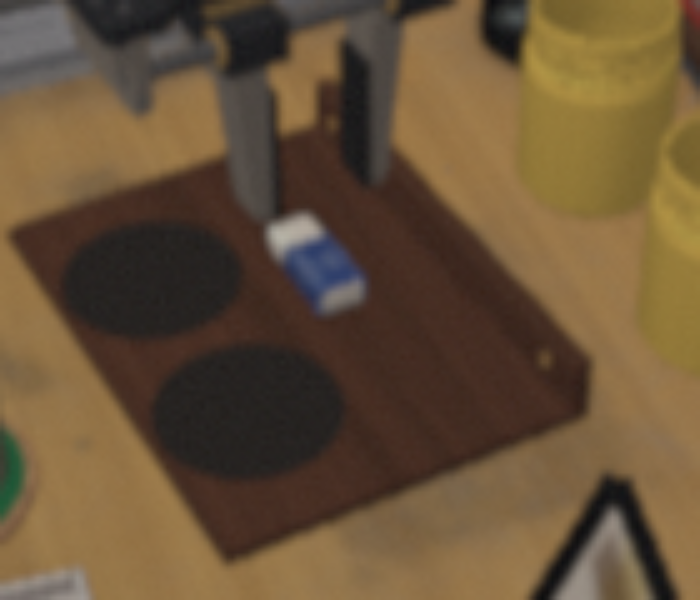

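The fingers straddle the eraser, clear of the rail. Going down and gripping.

```bash
python3 -m creep '0 0 -.4 0 0 0;0 0 -.5 0 0 0;0 0 -.4 0 0 0;0 0 -.25 0 0 0;0 0 -.1 0 0 0;0 0 0 0 0 0;0 0 0 0 0 0'
python3 s.py .5976 .2213 .013
python3 -m creep '0 0 0 0 0 0;0 0 0 0 0 0;0 0 0 0 0 0;0 0 0 0 0 0;0 0 0 0 0 0;0 0 0 0 0 0' 0
python3 -m creep '0 0 .3 0 0 0;0 0 .5 0 0 0;0 0 .7 0 0 0;0 0 .7 0 0 0;0 0 .7 0 0 0;0 0 .7 0 0 0;0 0 .7 0 0 0;0 0 .4 0 0 0;0 0 0 0 0 0;0 0 0 0 0 0'
python3 s.py .415 .045 .03
```

```text
t: 17.87
ee_pos: [0.5984, 0.2216, 0.014]
orientation: [0.0, 0.651, 0.759, -0.0]
force: [0.6, 0.6, -1.0]
gripper_width: 0.038
finger_force: 0.0
t 17.8667 p [0.5984 0.2216 0.014 ] close 8.83 toolz [ 0. -0. -1.] q [ 0.17  0.53  1.54 -0.    1.06  0.01] w 0.038 F [ 0.6  0.6 -1. ] 0.0
units [-0.03 -0.01 -0.04]
t: 18.37
ee_pos: [0.5988, 0.2217, 0.0147]
orientation: [0.0, 0.651, 0.759, 0.0]
force: [-0.3, 0.2, 2.5]
gripper_width: 0.0205
finger_force: 30.0
t: 19.2
ee_pos: [0.5986, 0.2217, 0.1322]
orientation: [0.0, 0.651, 0.759, 0.0]
force: [0.1, 0.2, -0.8]
gripper_width: 0.0201
finger_force: 30.0
t 19.2 p [0.5986 0.2217 0.1322] close 8.84 toolz [ 0.001  0.    -1.   ] q [0.17 0.39 1.49 0.   1.27 0.01] w 0.0201 F [ 0.1  0.2 -0.8] 30.0
units [-7.34 -7.07 -4.09]
```

```bash
python3 -m creep '-.4 -.4 0 0 0 -.16;-.7 -.65 0 0 0 -.16;-.7 -.7 0 0 0 -.16;-.7 -.7 0 0 0 -.16;-.7 -.7 0 0 0 -.16;-.7 -.7 0 0 0 -.16;-.7 -.7 0 0 0 -.16;-.7 -.7 0 0 0 -.16;-.7 -.65 0 0 0 -.16;-.6 -.5 0 0 0 -.16;-.44 -.4 0 0 0 -.16;-.3 -.27 0 0 0 -.16'
python3 -m creep '0 0 -.3 0 0 0;0 0 -.6 0 0 0;0 0 -.6 0 0 0;0 0 -.6 0 0 0;0 0 -.4 0 0 0;0 0 -.2 0 0 0;0 0 0 0 0 0;0 0 0 0 0 0;0 0 0 0 0 0'
python3 s.py .415 .045 .01
python3 - <<'E'
from h import *
q,e=look('side')
cv2.imwrite("pics/g6.png",cv2.resize(q[160:320,130:290],(600,600)))
E
```

```text
t: 20.2
ee_pos: [0.4127, 0.0443, 0.1301]
orientation: [-0.001, 0.724, 0.69, -0.001]
force: [-0.3, 0.7, 0.0]
gripper_width: 0.0205
finger_force: 30.0
t: 20.95
ee_pos: [0.4156, 0.0448, 0.0647]
orientation: [0.001, 0.723, 0.69, 0.0]
force: [-0.2, 1.5, 0.3]
gripper_width: 0.0206
finger_force: 30.0
t 20.95 p [0.4156 0.0448 0.0647] close -2.67 toolz [ 0.001 -0.    -1.   ] q [-0.18 -0.08  2.16  0.    1.06 -0.14] w 0.0206 F [-0.2  1.5  0.3] 30.0
units [-0.02  0.01 -2.19]
```

View pics/g6.png

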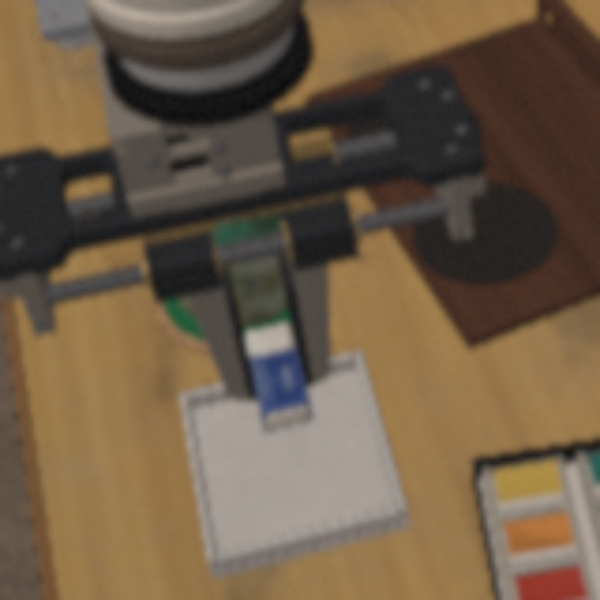

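The eraser is held level above the tray and aligned with it. Lowering.

```bash
python3 -m creep '0 0 -.3 0 0 0;0 0 -.5 0 0 0;0 0 -.5 0 0 0;0 0 -.4 0 0 0;0 0 -.25 0 0 0;0 0 -.1 0 0 0;0 0 0 0 0 0;0 0 0 0 0 0;0 0 0 0 0 0'
python3 -m creep '0 0 -.08 0 0 0;0 0 0 0 0 0;0 0 0 0 0 0'
python3 -m creep '0 0 -.06 0 0 0;0 0 0 0 0 0;0 0 0 0 0 0'
```

```text
t: 21.75
ee_pos: [0.4155, 0.0447, 0.0135]
orientation: [0.001, 0.723, 0.69, 0.0]
force: [0.7, -0.5, -0.4]
gripper_width: 0.0202
finger_force: 30.0
t: 22.0
ee_pos: [0.4149, 0.0448, 0.011]
orientation: [0.0, 0.723, 0.69, 0.0]
force: [-0.5, 0.5, -0.0]
gripper_width: 0.0207
finger_force: 30.0
t: 22.25
ee_pos: [0.4147, 0.0449, 0.0093]
orientation: [-0.0, 0.723, 0.69, -0.0]
force: [-0.1, 0.4, 0.6]
gripper_width: 0.0202
finger_force: 30.0
```

```bash
python3 -m creep '0 0 -.04 0 0 0;0 0 0 0 0 0'
python3 -m creep '0 0 0 0 0 0;0 0 0 0 0 0;0 0 0 0 0 0;0 0 0 0 0 0;0 0 0 0 0 0' 36
python3 -m creep '0 0 .3 0 0 0;0 0 .6 0 0 0;0 0 .8 0 0 0;0 0 .8 0 0 0;0 0 .9 0 0 0;0 0 .9 0 0 0;0 0 .9 0 0 0;0 0 .6 0 0 0;0 0 .3 0 0 0;0 0 0 0 0 0'
python3 s.py
python3 - <<'E'
from h import *
q,e=look('side')
cv2.imwrite("pics/g7.png",cv2.resize(q[130:320,130:340],(660,600)))
C=cloud('side',e)
for k,b,lo,hi,r in(('grn',(155,215,165,245),.088,.1,.033),('mag',(150,212,135,205),.092,.104,.0335)):
    D=C[b[2]:b[3],b[0]:b[1]].reshape(-1,3);m=(D[:,2]>lo)&(D[:,2]<hi);P=D[m][:,:2];c0=np.array([.4155,.165] if k=='grn' else [.421,.291])
    P=P[np.hypot(*(P-c0).T)<.05];print(k,len(P),circ(P,r))
E
```

```text
t: 22.42
ee_pos: [0.415, 0.0448, 0.0086]
orientation: [-0.0, 0.723, 0.69, -0.0]
force: [-2.3, -0.1, 2.7]
gripper_width: 0.0203
finger_force: 30.0
t: 22.83
ee_pos: [0.4148, 0.0448, 0.0083]
orientation: [-0.0, 0.723, 0.69, -0.0]
force: [-0.6, -0.6, 0.2]
gripper_width: 0.0333
finger_force: 0.0
t: 23.67
ee_pos: [0.4161, 0.0446, 0.1629]
orientation: [0.002, 0.723, 0.69, 0.001]
force: [0.3, -0.6, 0.3]
gripper_width: 0.0328
finger_force: 0.0
t 23.6667 p [0.4161 0.0446 0.1629] close -2.69 toolz [ 0.004 -0.001 -1.   ] q [-0.18 -0.23  2.08  0.    1.29 -0.14] w 0.0328 F [ 0.3 -0.6  0.3] 0.0
grn 169 [0.41115765 0.16185632]
mag 81 [0.42275513 0.29403297]
```

View pics/g7.png

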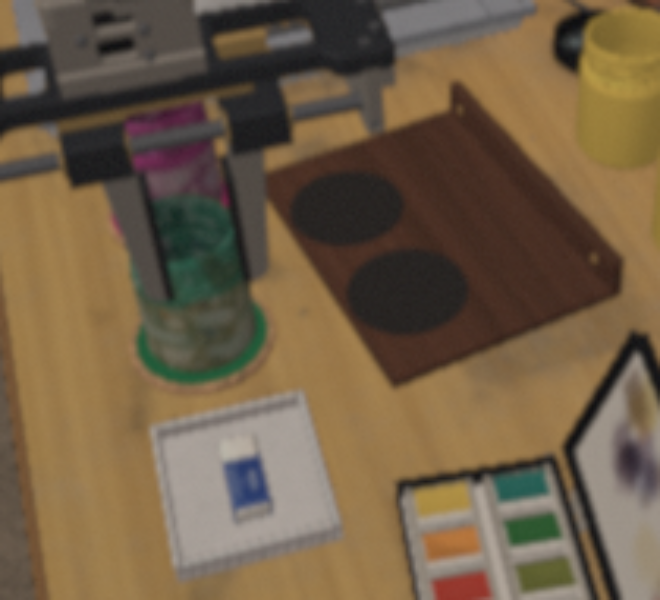

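The eraser lies flat near the middle of the tray. Now returning the green jar.

```bash
python3 -m creep '0 .4 0 0 0 .24;0 .6 0 0 0 .24;0 .7 0 0 0 .24;0 .8 0 0 0 .24;0 .8 0 0 0 .24;0 .7 0 0 0 .24;0 .5 0 0 0 .24;-.03 .32 0 0 0 .24;0 0 0 0 0 0;0 0 0 0 0 0' 100
python3 s.py .415 .165 .037
python3 -m creep '0 0 -.4 0 0 0;0 0 -.6 0 0 0;0 0 -.7 0 0 0;0 0 -.7 0 0 0;0 0 -.7 0 0 0;0 0 -.7 0 0 0;0 0 -.6 0 0 0;0 0 -.4 0 0 0;0 0 -.2 0 0 0;0 0 0 0 0 0;0 0 0 0 0 0'
python3 s.py .415 .165 .037
```

```text
t: 24.55
ee_pos: [0.4133, 0.1655, 0.1599]
orientation: [-0.001, 0.65, 0.76, -0.001]
force: [-0.2, -0.3, -0.0]
gripper_width: 0.092
finger_force: 0.0
t 24.55 p [0.4133 0.1655 0.1599] close 8.89 toolz [-0.002 -0.    -1.   ] q [ 0.11 -0.14  2.01 -0.    1.27 -0.05] w 0.092 F [-0.2 -0.3 -0. ] 0.0
units [ 0.07 -0.02 -4.92]
t: 25.47
ee_pos: [0.4144, 0.1651, 0.0361]
orientation: [0.0, 0.651, 0.759, 0.0]
force: [-0.2, 0.0, 0.3]
gripper_width: 0.0919
finger_force: 0.0
t 25.4667 p [0.4144 0.1651 0.0361] close 8.81 toolz [ 0. -0. -1.] q [ 0.11  0.06  2.1  -0.    0.99 -0.05] w 0.0919 F [-0.2  0.   0.3] 0.0
units [ 0.03 -0.01  0.04]
```

```bash
python3 -m creep '0 0 0 0 0 0;0 0 0 0 0 0;0 0 0 0 0 0;0 0 0 0 0 0;0 0 0 0 0 0;0 0 0 0 0 0;0 0 0 0 0 0' 0
python3 s.py
python3 -m creep '0 0 .3 0 0 0;0 0 .5 0 0 0;0 0 .6 0 0 0;0 0 .4 0 0 0;0 0 .2 0 0 0;0 0 0 0 0 0;0 0 0 0 0 0'
python3 s.py .5456 .152 .041
```

```text
t: 26.05
ee_pos: [0.4145, 0.1654, 0.0364]
orientation: [0.0, 0.651, 0.759, 0.0]
force: [-1.6, 0.7, 4.4]
gripper_width: 0.0666
finger_force: 30.0
t 26.05 p [0.4145 0.1654 0.0364] close 8.84 toolz [ 0.001  0.    -1.   ] q [ 0.11  0.06  2.09  0.    0.99 -0.05] w 0.0666 F [-1.6  0.7  4.4] 30.0
t: 26.63
ee_pos: [0.4139, 0.1653, 0.0857]
orientation: [-0.0, 0.651, 0.759, -0.0]
force: [0.3, -0.6, -1.9]
gripper_width: 0.0666
finger_force: 30.0
t 26.6333 p [0.4139 0.1653 0.0857] close 8.83 toolz [-0. -0. -1.] q [ 0.11 -0.03  2.07 -0.    1.11 -0.05] w 0.0666 F [ 0.3 -0.6 -1.9] 30.0
units [ 5.27 -0.53 -1.79]
```

```bash
python3 -m creep '.4 -.05 0 0 0 0;.7 -.07 0 0 0 0;.7 -.07 0 0 0 0;.7 -.07 0 0 0 0;.7 -.07 0 0 0 0;.7 -.07 0 0 0 0;.7 -.07 0 0 0 0;.4 -.04 0 0 0 0;.27 -.02 0 0 0 0;0 0 0 0 0 0;0 0 0 0 0 0;0 0 0 0 0 0'
python3 s.py .5456 .152 .041
python3 -m creep '0 0 -.3 0 0 0;0 0 -.5 0 0 0;0 0 -.4 0 0 0;0 0 -.25 0 0 0;0 0 -.1 0 0 0;0 0 0 0 0 0;0 0 0 0 0 0;0 0 0 0 0 0'
python3 s.py .5456 .152 .041
```

```text
t: 27.63
ee_pos: [0.545, 0.1521, 0.0852]
orientation: [-0.001, 0.65, 0.76, -0.001]
force: [0.1, 0.0, -1.6]
gripper_width: 0.0668
finger_force: 30.0
t 27.6333 p [0.545  0.1521 0.0852] close 8.84 toolz [-0.002 -0.    -1.   ] q [ 0.06  0.27  1.74  0.    1.14 -0.1 ] w 0.0668 F [ 0.1  0.  -1.6] 30.0
units [ 0.03 -0.01 -1.77]
t: 28.3
ee_pos: [0.5463, 0.1521, 0.0476]
orientation: [0.0, 0.651, 0.759, 0.0]
force: [0.1, -0.0, -0.4]
gripper_width: 0.0668
finger_force: 30.0
t 28.3 p [0.5463 0.1521 0.0476] close 8.84 toolz [ 0.001  0.    -1.   ] q [ 0.06  0.33  1.75  0.    1.06 -0.1 ] w 0.0668 F [ 0.1 -0.  -0.4] 30.0
units [-0.03 -0.   -0.26]
```

```bash
python3 -m creep '0 0 -.12 0 0 0;0 0 0 0 0 0;0 0 0 0 0 0'
python3 -m creep '0 0 -.08 0 0 0;0 0 0 0 0 0;0 0 0 0 0 0'
python3 -m creep '0 0 -.06 0 0 0;0 0 0 0 0 0;0 0 0 0 0 0'
```

```text
t: 28.55
ee_pos: [0.5458, 0.1521, 0.0441]
orientation: [0.0, 0.651, 0.759, -0.0]
force: [0.2, 0.6, -1.8]
gripper_width: 0.0667
finger_force: 30.0
t: 28.8
ee_pos: [0.5457, 0.1521, 0.042]
orientation: [-0.0, 0.651, 0.759, -0.0]
force: [0.3, 0.0, -2.3]
gripper_width: 0.0666
finger_force: 30.0
t: 29.05
ee_pos: [0.5461, 0.1521, 0.0414]
orientation: [0.0, 0.65, 0.76, 0.0]
force: [-3.3, -0.6, 6.5]
gripper_width: 0.0667
finger_force: 30.0
```

Contact. Release, rise, then go to the magenta jar.

```bash
python3 -m creep '0 0 0 0 0 0;0 0 0 0 0 0;0 0 0 0 0 0;0 0 0 0 0 0;0 0 0 0 0 0;0 0 0 0 0 0' 100
python3 -m creep '0 0 .3 0 0 0;0 0 .6 0 0 0;0 0 .8 0 0 0;0 0 .8 0 0 0;0 0 .8 0 0 0;0 0 .8 0 0 0;0 0 .6 0 0 0;0 0 .3 0 0 0;0 0 0 0 0 0;0 0 0 0 0 0'
python3 s.py .4211 .2911 .036
python3 -m creep '-.3 .33 0 0 0 0;-.5 .55 0 0 0 0;-.6 .67 0 0 0 0;-.6 .67 0 0 0 0;-.6 .67 0 0 0 0;-.6 .67 0 0 0 0;-.6 .67 0 0 0 0;-.6 .67 0 0 0 0;-.4 .4 0 0 0 0;-.19 .26 0 0 0 0;0 0 0 0 0 0;0 0 0 0 0 0'
python3 s.py .4211 .2911 .036
```

```text
t: 29.55
ee_pos: [0.5458, 0.1521, 0.0405]
orientation: [-0.0, 0.651, 0.759, -0.0]
force: [0.1, 0.7, 0.3]
gripper_width: 0.0918
finger_force: 0.0
t: 30.38
ee_pos: [0.5458, 0.1521, 0.1655]
orientation: [0.0, 0.651, 0.759, 0.0]
force: [0.2, 0.6, 0.6]
gripper_width: 0.0918
finger_force: 0.0
t 30.3833 p [0.5458 0.1521 0.1655] close 8.84 toolz [ 0. -0. -1.] q [ 0.06  0.18  1.67 -0.    1.29 -0.1 ] w 0.0918 F [0.2 0.6 0.6] 0.0
units [-4.99  5.56 -5.18]
t: 31.38
ee_pos: [0.4206, 0.291, 0.1649]
orientation: [-0.0, 0.65, 0.76, -0.001]
force: [0.6, 0.7, 0.2]
gripper_width: 0.0922
finger_force: 0.0
t 31.3833 p [0.4206 0.291  0.1649] close 8.88 toolz [-0.001 -0.001 -1.   ] q [ 0.37  0.04  1.83 -0.    1.28  0.21] w 0.0922 F [0.6 0.7 0.2] 0.0
units [ 0.02  0.   -5.16]
```

```bash
python3 -m creep '0 0 -.4 0 0 0;0 0 -.6 0 0 0;0 0 -.7 0 0 0;0 0 -.7 0 0 0;0 0 -.7 0 0 0;0 0 -.7 0 0 0;0 0 -.6 0 0 0;0 0 -.4 0 0 0;0 0 -.25 0 0 0;0 0 -.1 0 0 0;0 0 0 0 0 0;0 0 0 0 0 0'
python3 s.py .4211 .2911 .036
python3 -m creep '0 0 0 0 0 0;0 0 0 0 0 0;0 0 0 0 0 0;0 0 0 0 0 0;0 0 0 0 0 0;0 0 0 0 0 0;0 0 0 0 0 0' 0
python3 -m creep '0 0 .3 0 0 0;0 0 .5 0 0 0;0 0 .6 0 0 0;0 0 .4 0 0 0;0 0 .2 0 0 0;0 0 0 0 0 0;0 0 0 0 0 0'
python3 s.py .532 .2443 .041
```

```text
t: 32.38
ee_pos: [0.4217, 0.2912, 0.0375]
orientation: [0.0, 0.651, 0.759, 0.001]
force: [-1.0, 0.3, 0.9]
gripper_width: 0.092
finger_force: 0.0
t 32.3833 p [0.4217 0.2912 0.0375] close 8.82 toolz [ 0.001  0.    -1.   ] q [ 0.37  0.22  1.91 -0.    1.01  0.21] w 0.092 F [-1.   0.3  0.9] 0.0
units [-0.03 -0.   -0.06]
t: 32.97
ee_pos: [0.4214, 0.2912, 0.0373]
orientation: [0.0, 0.651, 0.759, 0.0]
force: [0.6, 0.0, 5.3]
gripper_width: 0.0682
finger_force: 30.0
t: 33.55
ee_pos: [0.4209, 0.291, 0.0866]
orientation: [-0.0, 0.651, 0.759, -0.0]
force: [-0.4, 0.1, -1.9]
gripper_width: 0.0683
finger_force: 30.0
t 33.55 p [0.4209 0.291  0.0866] close 8.84 toolz [-0. -0. -1.] q [ 0.37  0.14  1.89 -0.    1.12  0.21] w 0.0683 F [-0.4  0.1 -1.9] 30.0
units [ 4.44 -1.87 -1.82]
```

```bash
python3 -m creep '.4 -.17 0 0 0 0;.6 -.25 0 0 0 0;.6 -.25 0 0 0 0;.6 -.25 0 0 0 0;.6 -.25 0 0 0 0;.6 -.25 0 0 0 0;.6 -.25 0 0 0 0;.44 -.2 0 0 0 0;0 0 0 0 0 0;0 0 0 0 0 0;0 0 0 0 0 0'
python3 s.py .532 .2443 .042
python3 -m creep '0 0 -.3 0 0 0;0 0 -.5 0 0 0;0 0 -.4 0 0 0;0 0 -.25 0 0 0;0 0 -.1 0 0 0;0 0 0 0 0 0;0 0 0 0 0 0;0 0 0 0 0 0'
python3 -m creep '0 0 -.12 0 0 0;0 0 0 0 0 0;0 0 0 0 0 0'
python3 -m creep '0 0 -.08 0 0 0;0 0 0 0 0 0;0 0 0 0 0 0'
```

```text
t: 34.47
ee_pos: [0.5312, 0.2444, 0.0862]
orientation: [-0.001, 0.65, 0.76, -0.001]
force: [-0.6, 1.2, -1.3]
gripper_width: 0.0682
finger_force: 30.0
t 34.4667 p [0.5312 0.2444 0.0862] close 8.84 toolz [-0.002 -0.    -1.   ] q [0.22 0.31 1.68 0.   1.15 0.07] w 0.0682 F [-0.6  1.2 -1.3] 30.0
units [ 0.03 -0.01 -1.77]
t: 35.13
ee_pos: [0.5326, 0.2445, 0.0486]
orientation: [0.0, 0.651, 0.759, 0.0]
force: [0.2, -0.5, -1.3]
gripper_width: 0.0679
finger_force: 30.0
t: 35.38
ee_pos: [0.5321, 0.2443, 0.0451]
orientation: [-0.0, 0.651, 0.759, 0.0]
force: [0.2, -0.1, -1.8]
gripper_width: 0.0681
finger_force: 30.0
t: 35.63
ee_pos: [0.5319, 0.2443, 0.0429]
orientation: [-0.0, 0.651, 0.759, -0.0]
force: [0.8, 0.5, -0.8]
gripper_width: 0.0681
finger_force: 30.0
```

```bash
python3 -m creep '0 0 -.05 0 0 0;0 0 0 0 0 0;0 0 0 0 0 0'
python3 -m creep '0 0 0 0 0 0;0 0 0 0 0 0;0 0 0 0 0 0;0 0 0 0 0 0;0 0 0 0 0 0;0 0 0 0 0 0' 100
python3 -m creep '0 0 .3 0 0 0;0 0 .6 0 0 0;0 0 .8 0 0 0;0 0 .8 0 0 0;0 0 .8 0 0 0;0 0 .8 0 0 0;0 0 .8 0 0 0;0 0 .8 0 0 0;0 0 .5 0 0 0;0 0 .2 0 0 0'
python3 -m creep '-.6 -.8 0 0 0 0;-.6 -.8 0 0 0 0;-.6 -.8 0 0 0 0;-.6 -.8 0 0 0 0;-.4 -.8 0 0 0 0;-.4 -.8 0 0 0 0;-.4 -.8 0 0 0 0;0 -.9 0 0 0 0;0 -.9 0 0 0 0;0 -.9 0 0 0 0;0 -.9 0 0 0 0;0 -.9 0 0 0 0'
python3 -m creep '0 -.9 0 0 0 0;0 -.9 0 0 0 0;0 -.9 0 0 0 0;0 -.9 0 0 0 0;0 -.9 0 0 0 0;0 -.9 0 0 0 0;0 -.9 0 0 0 0;0 0 0 0 0 0;0 0 0 0 0 0'
python3 - <<'E'
from h import *
q,e=look('side');p,d=look('top')
cv2.imwrite("pics/g8.png",np.hstack([cv2.resize(q[120:320,140:340],(400,400)),cv2.resize(p[150:320,180:380],(400,340),).copy() if 0 else cv2.resize(p[150:350,180:380],(400,400))]))
C=cloud('top',d)
for k,b,H,r in(('mag',(205,262,212,257),.105,.0335),('grn',(257,305,200,245),.101,.033)):
    D=C[b[2]:b[3],b[0]:b[1]].reshape(-1,3);m=(D[:,2]>H-.012)&(D[:,2]<H+.01);print(k,m.sum(),circ(D[m][:,:2],r))
E
```

```text
t: 35.88
ee_pos: [0.5323, 0.2444, 0.0423]
orientation: [0.0, 0.651, 0.759, 0.0]
force: [-1.9, 0.4, 2.6]
gripper_width: 0.0681
finger_force: 30.0
t: 36.38
ee_pos: [0.5321, 0.2443, 0.0418]
orientation: [-0.0, 0.651, 0.759, 0.0]
force: [0.2, -0.7, 1.2]
gripper_width: 0.0919
finger_force: 0.0
t: 37.22
ee_pos: [0.5334, 0.2447, 0.2049]
orientation: [0.001, 0.651, 0.759, 0.002]
force: [-0.2, -0.5, 0.7]
gripper_width: 0.092
finger_force: 0.0
t: 38.22
ee_pos: [0.4414, -0.0091, 0.2011]
orientation: [-0.001, 0.651, 0.759, -0.0]
force: [0.4, -0.8, 0.1]
gripper_width: 0.0916
finger_force: 0.0
t: 38.97
ee_pos: [0.4416, -0.166, 0.2011]
orientation: [-0.001, 0.651, 0.759, 0.0]
force: [0.5, -0.3, 1.4]
gripper_width: 0.0916
finger_force: 0.0
mag 203 [0.53253643 0.2449286 ]
grn 203 [0.54679098 0.15100512]
```

View pics/g8.png

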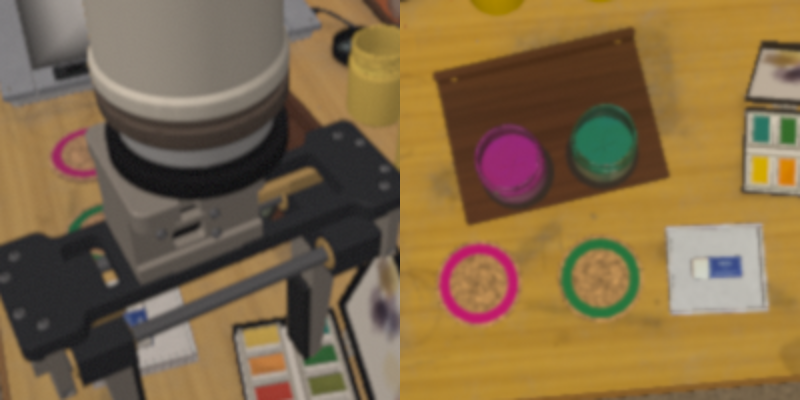

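Both jars are back within about 2 mm of their start positions, and the eraser lies flat in the tray. Handing in.

```bash
python3 -c "
from workcell import ctrl
print(ctrl.hand_in())"
```

```text
the job is handed in; nothing more can be done
None
```

I handed the job in at about 39 s: the eraser lies flat in the tray and both jars measured within about 2 mm of their starting spots, but the hand-in returned no verdict.

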